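# Sweep off a bearing housing and snap its cover home

### The job

Using the bench brush, sweep the two wood offcuts off the top of the bearing housing so that they lie clear of it on the saw table, and set the brush back down on its bristles on the table. Then take the seating tool and press the round cover, which stands proud in its seat, squarely down until it snaps home flush all round, and stand the tool upright on the table again. Do not touch the offcuts or the cover with the fingers, and leave the bottle, tins and tape measure alone.

Things in the scene. Friction and masses are not known exactly. Their poses are not given: they have to be found in the camera images.
- housing: Bearing housing, a grey flat-topped casting fixed to the table, 130 (x) x 190 (y) x 32 mm (z); origin at the centre of its underside, top at z = 32 mm. The cover's seat is near its -y end, the two offcuts lie on the +y half of its top.
- seat (a point): Centre of the mouth of the cover's seat, level with the housing's top, at (0, -48, 32) mm in the housing's frame; axes as the housing. The seat is a round blind recess 66 mm across and 13 mm deep, with four spring catches in its wall.
- cover: Round black snap-in cover, 64 mm across, 13 mm thick, bevelled to a flat top 51 mm across; origin at the centre of its underside, z up. It starts level on the four catches, its top about 8 mm above the housing. Pressed at its middle with about 15 N it goes down those 8 mm, snaps past the catches and stops on the seat's floor, flush. Pressed off-centre it tilts.
- cover_top (a point): Centre of the cover's top face.
- seating_tool: Seating tool standing upright: a white flat round foot 46 mm across and 16 mm high, with a round wooden stem 26 mm across on it up to z = 84 mm; about 0.2 kg. Origin at the centre of the foot's underside, z up along the stem. To be gripped by the stem from above; the fingertips may rest on the foot.
- brush: Bench brush standing on its bristles, 291 mm long (y), 61 high, about 0.15 kg; origin on the underside, mid-length. In mm: bristle block x -15 to 19, y -135 to -11, z 0 to 45; wooden back x -19 to 23, y -140 to 33, z 45 to 61; handle x -11 to 16, y 33 to 146, z 45 to 61, with a small foot under its end (y 130 to 145, down to z 0). Grip the handle across x, firmly, near the back.
- scrap_a: Dark wood offcut 35 x 70 x 22 mm (x, y, z) lying on the housing's top, on its -x side; origin at the centre of its underside.
- scrap_a_mid (a point): Middle of offcut a (11 mm above its underside).
- scrap_b: The same kind of offcut, on the +x side of the housing's top; origin at the centre of its underside.
- scrap_b_mid (a point): Middle of offcut b.
- screw_tin: Open tin of screws, 72 mm across, 63 mm high, a bystander; origin at the centre of its underside.
- wax_tin: Round flat tin, 78 mm across, 36 mm high, a bystander; origin at the centre of its underside.
- glue_bottle: Upright glue bottle, 65 mm across, 198 mm high, a bystander; origin at the centre of its underside.
- tape_measure: Tape measure, 33 x 88 x 66 mm, a bystander; origin at the centre of its underside.
Not all that is in view belongs to the job. Of the things like the seating_tool, leave any that is purple or red; of the rest the larger one is meant.

How it is judged:
On the way, in this order (a step that is already met when the one before it is completed fails the run):
1. the held brush pushes an offcut (contact force between the fingers and brush above 1 N and (contact force between brush and scrap_a above 0.05 N or contact force between brush and scrap_b above 0.05 N)), for 0.02 s.
2. both offcuts are off the housing, the cover still stands proud ((height (world z) of scrap_a_mid below 0.034 m or x of scrap_a_mid in the frame of housing above 0.085 m or x of scrap_a_mid in the frame of housing below -0.085 m or y of scrap_a_mid in the frame of housing above 0.115 m or y of scrap_a_mid in the frame of housing below -0.115 m) and height (world z) of scrap_a_mid between -0.02 and 0.06 m and contact force between each of scrap_a, scrap_b and housing below 0.05 N and (height (world z) of scrap_b_mid below 0.034 m or x of scrap_b_mid in the frame of housing above 0.085 m or x of scrap_b_mid in the frame of housing below -0.085 m or y of scrap_b_mid in the frame of housing above 0.115 m or y of scrap_b_mid in the frame of housing below -0.115 m) and height (world z) of scrap_b_mid between -0.02 and 0.06 m and z of cover_top in the frame of seat above 0.004 m), for 0.2 s.
3. the brush stands on the table again, let go, before the cover is pressed (height (world z) of brush below 0.012 m and angle between brush's own z axis and vertical below 0.15 rad and contact force between the fingers and brush below 0.05 N and z of cover_top in the frame of seat above 0.004 m), for 0.1 s.
4. the held seating tool presses on the cover while it is still proud (contact force between seating_tool and cover above 1.5 N and contact force between the fingers and seating_tool above 1 N and z of cover_top in the frame of seat above 0.002 m), for 0.01 s.
5. the cover has snapped home (z of cover_top in the frame of seat below 0.0015 m and horizontal distance between cover_top and seat below 0.004 m and angle between cover's own z axis and vertical below 0.04 rad), for 0.1 s.
At the end, for the whole second after the job is handed in: Cover top at most 1.5 mm above the housing, within 4 mm of the seat axis, tilt under 0.04 rad; offcut middles below 34 mm (60 if 20 mm outside the housing), none leaning on it; brush on its bristles (tilt under 0.15), tool on its foot (under 0.1), off the housing; all at rest (all of step 5 and (height (world z) of scrap_a_mid below 0.034 m or x of scrap_a_mid in the frame of housing above 0.085 m or x of scrap_a_mid in the frame of housing below -0.085 m or y of scrap_a_mid in the frame of housing above 0.115 m or y of scrap_a_mid in the frame of housing below -0.115 m) and height (world z) of scrap_a_mid between -0.02 and 0.06 m and contact force between each of scrap_a, scrap_b, brush, seating_tool and housing below 0.05 N and (height (world z) of scrap_b_mid below 0.034 m or x of scrap_b_mid in the frame of housing above 0.085 m or x of scrap_b_mid in the frame of housing below -0.085 m or y of scrap_b_mid in the frame of housing above 0.115 m or y of scrap_b_mid in the frame of housing below -0.115 m) and height (world z) of scrap_b_mid between -0.02 and 0.06 m and height (world z) of each of brush, seating_tool below 0.012 m and angle between brush's own z axis and vertical below 0.15 rad and angle between seating_tool's own z axis and vertical below 0.1 rad and linear speed of each of cover, seating_tool, brush, scrap_a, scrap_b below 0.02 m/s); the robot touches nothing.
It fails at once if the fingers touch an offcut (contact force between the fingers and scrap_a above 0.5 N or contact force between the fingers and scrap_b above 0.5 N).
It fails at once if the fingers touch the cover (contact force between the fingers and cover above 0.5 N).
It fails at once if an offcut is pushed with the seating tool (contact force between seating_tool and scrap_a above 0.5 N or contact force between seating_tool and scrap_b above 0.5 N).
It fails at once if a bystander (bottle, tins, tape measure) is moved more than 30 mm (distance of any of screw_tin, wax_tin, glue_bottle, tape_measure from where it was at the start of the episode above 0.03 m).
It also fails if it takes over 72 s, if anything falls off the work surface, if the arm or the gripper's body presses on something with over 40 N, if the wrist force passes 120 N, or if a joint passes its speed limit or range.

### The arm

A 6-joint arm with a two-finger parallel gripper is mounted at the origin on a cart in front of the work surface, level with it; the furniture and walls round the work are solid. World frame = base frame: x ahead of the robot, y to its left, z up, the work surface at z = 0. Lengths are in m, angles in rad, forces in N, time in s.
With the tool pointing down it reaches from about 0.375 to 0.975 m from the base axis. Payload 3.8 kg.
Tool frame: the origin (TCP) lies midway between the tips of the shut fingers; the grasp point (between the pads) lies 19 mm behind it; z points along the fingers, y is the line along which they close (so a half turn about z gives the same grasp; the last joint's range is limited). The gripper opens to 85 mm and grips with 20 to 120 N. Pads are 22 mm wide; open, the fingers measure 114 mm over their backs; the gripper's body (76 mm by 85 mm) begins 54 mm behind the grasp point. The pads swing forward as they close: fully open they stand 13 mm farther back than shut.
Start: joints at [1.143, 0.264, 1.604, -0, 1.274, -0.037], TCP at [0.257, 0.624, 0.231] pointing down, gripper open.
Joint ranges: [-2.63, 2.63], [-0.94, 2.18], [0.31, 2.57], [-1.31, 4.45], [0, 2.66], [-2.55, 2.55]. Speed limits (rad/s): [2.57, 2.57, 3.14, 3.14, 3.14, 3.14].

### API

Orientations are given as a rotation vector (axis times angle).
In Python, from workcell import bot gives the robot as it stands.
- The arm moves only by the tool step_arm, never from a script. Its argument "motion" is a list of rows, each a list of 5 numbers: the finger opening in cm, from 0 to 8.54, then the shift along the tool's x, y, z in cm, then the turn about the tool's z in degrees. In form: [[claw, dx, dy, dz, twist], ...]. A call has 1 to 20 rows; each row is the pose to reach, as a shift and turn from the pose commanded when the call began, along the tool's axes at that moment; what a row does not reach only later rows make up. A row lasts 1/10 s, in which the tool goes at most 50 mm and 8.59 degrees, less where a joint would pass 70% of its speed; a pose out of reach is approached as far as the arm can. A call with a gripper value outside its range is refused whole. The fingers move at their own pace and stop on an object; "force" is the grip in N (left out, the last holds). Time passes only in rows, so rows that repeat a pose let the fingers close. It gives the time, the measured TCP pose, the force, the opening and the grip force at its end, in the units of the state.
- bot.read_state(): the state, without advancing time (a new reading comes with each control period).
- bot.read_camera(name): name is "side" or "top"; returns (picture, depth): 480x640x3 uint8, red, green, blue; 480x640 float32, m along the optical axis (not along the pixel's ray), 0 where there is no reading.
- bot.calibration(name): a dict with "mtx" (3x3 intrinsics, pixels), "origin" and "orientation" of the camera in the world. Camera axes: x right, y up, looking along -z (the intrinsics and any distortion apply to the point x, -y, -z); pixel columns grow to the right and rows downward; lengths in m; the calibration is good to about 2 mm. A picture is of the moment at which its call begins. calibration takes no time and is no camera call.
- bot.finish_job(): hands the job in; it is judged then, once.
The state is a dict: "time": time; "q": joint angles; "joint_vel": joint speeds; "joint_torque": joint torques, N m; "tool_pos": TCP position; "tcp_rot": TCP orientation; "wrist_force": force on the tool from outside, world axes, zero at the start; "torque": the same for the moment, N m; "width": opening from 0.0 (shut) to 1.0 (fully open); "grip_force": force on a finger pad.
Only numpy, scipy, OpenCV 4.12 (cv2) and the standard library are available. Lean on these libraries where they do the work, as an engineer would, in place of code of your own. Each camera call takes 0.05 s, during which the arm holds its last target. There are 200 camera calls.

## Working session

There is one attempt and no reset: what is moved stays moved. The work goes in short steps, Python scripts to look and compute and a tool call to move; the robot and the scene stay as the last step left them, time stands still between calls to the robot, and variables do not carry over. Pictures are saved under pics/ and viewed, at most 10 in all, crops included, and the job is handed in when it is done.

Besides the shell and the picture viewer there is one more tool, called after ">>>" as name(argument=value, ...) on one line, values as JSON. step_arm: Moves the arm, as the interface text tells. Its arguments: {"type":"object","properties":{"motion":{"type":"array","items":{"type":"array","items":{"type":"number"}}},"force":{"type":"number"}},"required":["motion"]}

```bash
mkdir -p pics; ls; cat > h.py <<'E'
import numpy as np, cv2
from workcell import bot
from scipy.spatial.transform import Rotation as R
def cam(n):
    c=bot.calibration(n); o=np.array(c["orientation"],float)
    Rm=o if o.shape==(3,3) else R.from_rotvec(o).as_matrix()
    return np.array(c["mtx"]),np.array(c["origin"]),Rm,c
def ray(n,u,v):
    K,o,Rm,_=cam(n); d=np.linalg.inv(K)@np.array([u,v,1.]); return o,Rm@np.array([d[0],-d[1],-d[2]])
def onz(n,u,v,z):
    o,d=ray(n,u,v); return o+d*(z-o[2])/d[2]
def cloud(n,dep):
    K,o,Rm,_=cam(n); v,u=np.indices(dep.shape); 
    p=np.stack([(u-K[0,2])/K[0,0]*dep,-(v-K[1,2])/K[1,1]*dep,-dep],-1)
    return p@Rm.T+o
def px(n,P):
    K,o,Rm,_=cam(n); c=Rm.T@(np.array(P)-o); c=K@np.array([c[0],-c[1],-c[2]]); return c[:2]/c[2]
def shot(n,f=None):
    im,d=bot.read_camera(n)
    if f: cv2.imwrite("pics/"+f,im[:,:,::-1])
    return im,d
E
python3 - <<'E'
from h import *
for n in("top","side"):
    im,d=shot(n,n+"0.png"); np.savez(n+"0.npz",im=im,d=d); print(n,cam(n)[3])
s=bot.read_state();print(s)
E
```

```text
pics
top {'mtx': array([[494.74441547,   0.        , 309.80125816],
       [  0.        , 494.74441547, 233.11663236],
       [  0.        ,   0.        ,   1.        ]]), 'origin': array([ 0.40790222, -0.0779778 ,  1.25774651]), 'orientation': array([ 0.08618478, -0.06277353, -1.54577012])}
side {'mtx': array([[484.96675996,   0.        , 318.34754609],
       [  0.        , 484.96675996, 236.71788138],
       [  0.        ,   0.        ,   1.        ]]), 'origin': array([ 0.04113661, -0.888898  ,  0.78691806]), 'orientation': array([ 0.90931775, -0.21636651, -0.4833477 ])}
{'time': 0.1, 'q': array([ 1.14309665e+00,  2.64644792e-01,  1.60525424e+00,  1.66037405e-05,
        1.27371423e+00, -3.68895687e-02]), 'joint_vel': array([-0.00193222, -0.00056324, -0.0025106 , -0.00070607,  0.00103794,
       -0.00017469]), 'joint_torque': array([-4.80596500e-04, -5.16708004e+01, -3.68586445e+01, -1.14005636e-04,
        6.30861061e-03,  1.07082232e-05]), 'tool_pos': array([0.25684421, 0.62349812, 0.23009971]), 'tcp_rot': array([-0.60989777, -3.08133089,  0.00308251]), 'wrist_force': array([ 0.71439209, -0.48913466, -0.62912859]), 'torque': array([-0.01216019,  0.02698303, -0.01935142]), 'grip_force': 0.0, 'width': 0.9969724423815796}
```

View pics/top0.png

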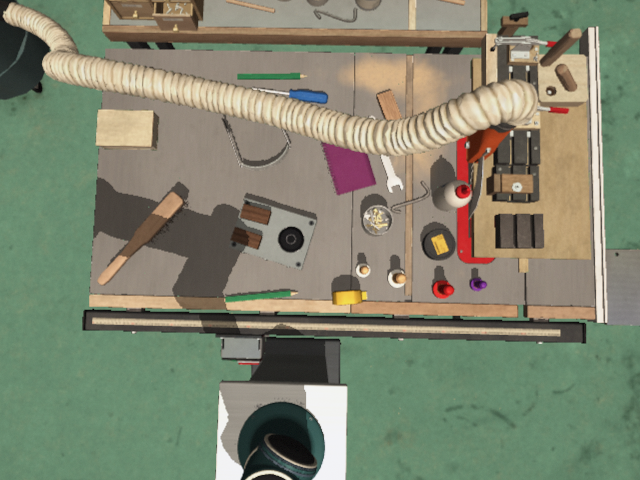

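View pics/side0.png

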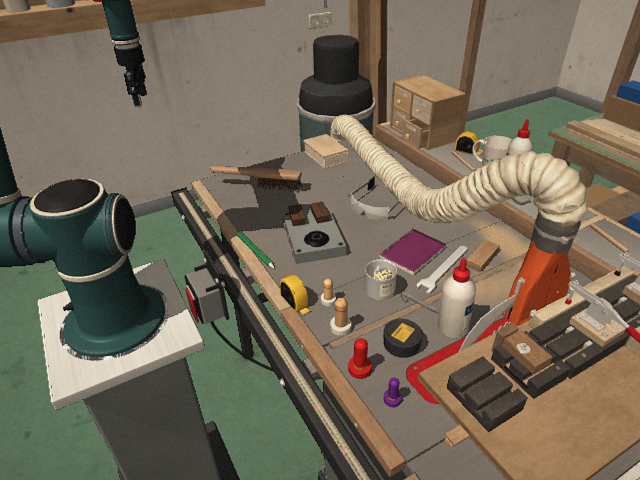

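The top view shows the brush at about (140,238), with its handle end lower left near (110,272) and its back upper right near (170,205). The housing is at (273,232), with the offcuts at (255,211) and (247,238) and the cover at (291,239).

There are four tool-like things: small white/wood (363,270), larger white/wood (397,279), red (443,288) and purple (479,284). Red and purple are excluded, and the larger of the rest is the one at (397,279). I'll measure them and confirm it in a crop.

```bash
python3 - <<'E'
from h import *
z=np.load("top0.npz");im,d=z["im"],z["d"];P=cloud("top",d);Z=P[...,2]
cv2.imwrite("pics/crop1.png",cv2.resize(im[185:315,85:515],None,fx=1.85,fy=1.85,interpolation=cv2.INTER_CUBIC)[:,:,::-1])
print("table z",np.median(Z[150:160,170:210]),"base px",px("top",[0,0,0]),px("top",[.257,.624,.23]))
def blob(name,box,lo,hi):
    u0,v0,u1,v1=box; m=np.zeros(Z.shape,bool); m[v0:v1,u0:u1]=(Z[v0:v1,u0:u1]>lo)&(Z[v0:v1,u0:u1]<hi)&(d[v0:v1,u0:u1]>0)
    n,l,st,c=cv2.connectedComponentsWithStats(m.astype(np.uint8))
    for i in range(1,n):
        if st[i,4]<25: continue
        q=P[l==i]; r=cv2.minAreaRect((q[:,:2]*1000).astype(np.float32))
        print(name,"px",c[i].round(),"n",st[i,4],"mean",q.mean(0).round(4),"zmax",q[:,2].max().round(3),"rect",np.round(r[0]),np.round(r[1]),round(r[2],1))
blob("brush",(90,170,200,300),.035,.08)
blob("housing",(225,185,325,275),.022,.070)
blob("offcut",(225,185,325,275),.045,.07)
blob("cover",(270,215,325,265),.036,.045)
blob("tools",(345,250,420,295),.05,.12)
blob("tools-low",(345,250,420,295),.008,.12)
blob("tall",(330,170,520,300),.02,.3)
E
```

```text
table z 0.0009534919034747125 base px [281.06882803 446.51370146] [-25.47629423 345.58795366]
brush px [144. 234.] n 1685 mean [0.5098 0.3467 0.0609] zmax 0.07 rect [498. 359.] [ 45. 284.] 50.7
housing px [272. 234.] n 3961 mean [0.5202 0.0351 0.0381] zmax 0.061 rect [521.  36.] [191. 134.] 73.5
offcut px [255. 214.] n 416 mean [0.5666 0.0776 0.0545] zmax 0.061 rect [567.  78.] [71. 36.] 75.8
offcut px [246. 238.] n 413 mean [0.507  0.098  0.0546] zmax 0.061 rect [507.  99.] [71. 35.] 72.7
cover px [290. 239.] n 421 mean [ 0.5078 -0.0104  0.0403] zmax 0.045 rect [508. -10.] [60. 61.] 73.9
tools px [364. 270.] n 54 mean [ 0.4363 -0.1915  0.063 ] zmax 0.071 rect [ 436. -192.] [17. 18.] 44.7
tools px [400. 278.] n 107 mean [ 0.4181 -0.2742  0.079 ] zmax 0.088 rect [ 418. -275.] [23. 24.] 88.1
tools px [352. 293.] n 59 mean [ 0.3811 -0.1631  0.0618] zmax 0.068 rect [ 381. -164.] [ 7. 35.] 1.0
tools-low px [362. 270.] n 154 mean [ 0.4354 -0.1902  0.0322] zmax 0.071 rect [ 436. -192.] [34. 34.] 66.2
tools-low px [396. 278.] n 267 mean [ 0.4176 -0.2715  0.043 ] zmax 0.088 rect [ 417. -275.]
[... 234 characters left out ...]
376. 220.] n 495 mean [ 0.5595 -0.222   0.0443] zmax 0.068 rect [ 558. -222.] [70. 70.] 83.3
tall px [439. 245.] n 810 mean [ 0.5032 -0.3768  0.0354] zmax 0.043 rect [ 504. -377.] [77. 77.] 16.2
tall px [364. 270.] n 62 mean [ 0.4362 -0.1905  0.0598] zmax 0.071 rect [ 437. -192.] [17. 20.] 2.1
tall px [398. 278.] n 136 mean [ 0.4177 -0.273   0.0685] zmax 0.088 rect [ 419. -277.] [26. 31.] 79.9
tall px [480. 284.] n 80 mean [ 0.4077 -0.4734  0.0491] zmax 0.064 rect [ 408. -475.] [18. 16.] 43.0
tall px [445. 290.] n 156 mean [ 0.3937 -0.3842  0.0672] zmax 0.087 rect [ 395. -388.] [26. 29.] 80.3
tall px [347. 295.] n 271 mean [ 0.375  -0.1518  0.0575] zmax 0.072 rect [ 375. -152.] [22. 72.] 1.8
```

View pics/crop1.png

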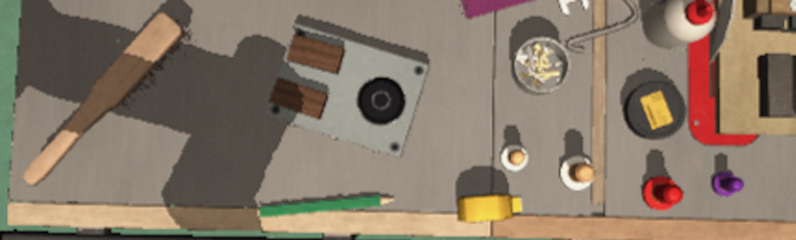

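The crop confirms that the larger white/wood tool at (397,279) is the one: foot about 42–46 mm across, 84 mm high, and neither purple nor red. I'll plan the grip on the brush next.

```bash
cat >> h.py <<'E'
HC=np.array([.521,.036]); HX=np.array([.959,-.284]); HY=np.array([.284,.959])
def hw(x,y): return HC+x*HX+y*HY
def plan(pos,ydir):
    """shift in tool axes (cm) and twist (deg) to put the TCP at pos, tool y along +-ydir"""
    s=bot.read_state(); T=R.from_rotvec(s["tcp_rot"]).as_matrix(); p=s["tool_pos"]
    sh=T.T@(np.array(pos)-p)*100; yd=T.T@np.array([ydir[0],ydir[1],0]); 
    a=np.degrees(np.arctan2(-yd[0],yd[1])); a=(a+90)%180-90
    print("t",round(s["time"],2),"pos",p.round(4),"zax",T[:,2].round(3),"q",s["q"].round(2),"F",s["wrist_force"].round(1),"w",round(s["width"],3),"g",round(float(s["grip_force"]),1)); print("shift cm",sh.round(2),"twist",round(a,1))
E
python3 - <<'E'
from h import *
z=np.load("top0.npz");d=z["d"];P=cloud("top",d);Z=P[...,2]
m=np.zeros(Z.shape,bool);m[170:300,90:200]=(Z>.045)[170:300,90:200]&(Z[170:300,90:200]<.08)
q=P[m][:,:2]; e=np.array([-.774,.633]); n=np.array([.633,.774]); o=np.array([.499,.3555]); a=(q-o)@e; b=(q-o)@n
print(a.min(),a.max())
for k in np.arange(-.14,.15,.02):
    w=b[(a>k)&(a<k+.02)]; print(round(k+.01,3), len(w), w.min().round(3) if len(w) else 0, w.max().round(3) if len(w) else 0)
plan([.458,.392,.15],n)
plan([.458,.392,.034],n)
E
```

```text
-0.1393865971285407 0.14476089277190035
-0.13 135 -0.02 0.021
-0.11 146 -0.02 0.022
-0.09 144 -0.021 0.023
-0.07 146 -0.02 0.023
-0.05 143 -0.02 0.024
-0.03 147 -0.019 0.023
-0.01 148 -0.02 0.023
0.01 110 -0.016 0.019
0.03 98 -0.012 0.016
0.05 83 -0.01 0.014
0.07 84 -0.009 0.013
0.09 90 -0.011 0.014
0.11 97 -0.01 0.016
0.13 89 -0.01 0.016
0.15 17 -0.006 0.011
t 0.1 pos [0.2568 0.6235 0.2301] zax [-0.001 -0.002 -1.   ] q [ 1.14  0.26  1.61  0.    1.27 -0.04] F [ 0.7 -0.5 -0.6] w 0.997 g 0.0
shift cm [-27.42 -13.73   8.04] twist 16.9
t 0.1 pos [0.2568 0.6235 0.2301] zax [-0.001 -0.002 -1.   ] q [ 1.14  0.26  1.61  0.    1.27 -0.04] F [ 0.7 -0.5 -0.6] w 0.997 g 0.0
shift cm [-27.42 -13.7   19.64] twist 16.9
```

>>> step_arm(motion=[[8,-27.4,-13.7,8,16.9],[8,-27.4,-13.7,8,16.9],[8,-27.4,-13.7,8,16.9],[8,-27.4,-13.7,8,16.9],[8,-27.4,-13.7,8,16.9],[8,-27.4,-13.7,8,16.9],[8,-27.4,-13.7,8,16.9],[6,-27.4,-13.7,8,16.9],[6,-27.4,-13.7,8,16.9],[6,-27.4,-13.7,8,16.9]], force=100)

```text
time: 1.1
tool_pos: [0.4577, 0.3945, 0.1518]
tcp_rot: [-1.054, -2.959, -0.002]
wrist_force: [0.8, 0.2, 0.1]
width: 0.704
grip_force: 0.0
```

```bash
python3 - <<'E'
from h import *
plan([.458,.392,.034],[.633,.774])
shot("side","s1.png")
E
```

```text
t 1.1 pos [0.4577 0.3945 0.1518] zax [ 0.     0.001 -1.   ] q [ 0.67  0.19  1.84  0.    1.11 -0.22] F [0.8 0.2 0.1] w 0.704 g 0.0
shift cm [-0.19 -0.18 11.78] twist 0.1
```

>>> step_arm(motion=[[6,-0.1,-0.1,4,0],[6,-0.1,-0.1,8,0],[6,-0.1,-0.1,10,0],[6,-0.1,-0.1,11.8,0],[6,-0.1,-0.1,11.8,0],[6,-0.1,-0.1,11.8,0],[0,-0.1,-0.1,11.8,0],[0,-0.1,-0.1,11.8,0],[0,-0.1,-0.1,11.8,0],[0,-0.1,-0.1,11.8,0],[0,-0.1,-0.1,11.8,0],[0,-0.1,-0.1,11.8,0]], force=100)

```text
time: 2.35
tool_pos: [0.4593, 0.3926, 0.0352]
tcp_rot: [1.057, 2.957, 0.004]
wrist_force: [-2.5, 0.6, 6.1]
width: 0.269
grip_force: 98.2
```

```bash
python3 - <<'E'
from h import *
plan([.458,.392,.20],[.633,.774])
E
```

```text
t 2.35 pos [0.4593 0.3926 0.0352] zax [ 0.002  0.002 -1.   ] q [ 0.67  0.32  1.92  0.    0.89 -0.22] F [-2.5  0.6  6.1] w 0.269 g 98.2
shift cm [  0.06  -0.08 -16.48] twist -0.0
```

>>> step_arm(motion=[[0,0,0,-1,0],[0,0,0,-3,0],[0,0,0,-5,0],[0,0,0,-7,0],[0,0,0,-9,0],[0,0,0,-10,0],[0,0,0,-10,0],[0,0,0,-10,0]])

```text
time: 3.15
tool_pos: [0.458, 0.3913, 0.1328]
tcp_rot: [-1.056, -2.958, 0.001]
wrist_force: [-1.3, -0.4, -1.0]
width: 0.269
grip_force: 98.1
```

```bash
cat >> h.py <<'E'
def brushfit(save=None):
    """head of the held brush seen from above: points relative to TCP, in tool plane axes"""
    s=bot.read_state(); T=R.from_rotvec(s["tcp_rot"]).as_matrix(); p=s["tool_pos"]
    im,d=shot("top",save); P=cloud("top",d); q=(P-p)@T; h=P[...,2]-p[2]
    return s,T,p,P,q,d
E
python3 - <<'E'
from h import *
s,T,p,P,q,d=brushfit()
print(T.round(2))
# brush head: along +-tool x from 40 to 190 mm
for sg in (-1,1):
    for k in np.arange(.06,.2,.02):
        m=(q[...,0]*sg>k)&(q[...,0]*sg<k+.02)&(abs(q[...,1])<.035)&(abs(q[...,2])<.06)&(d>0)
        if m.sum()>20: w=q[m]; t=np.percentile; print(sg,round(k+.01,3),m.sum(),"y",t(w[:,1],3).round(3),t(w[:,1],97).round(3),"z",np.median(w[:,2]).round(4),t(w[:,2],10).round(4))
plan([*(hw(-.125,-.025)),.2],HY)
E
```

```text
[[-0.77  0.63 -0.  ]
 [ 0.63  0.77 -0.  ]
 [ 0.   -0.   -1.  ]]
-1 0.07 186 y -0.021 0.018 z -0.0256 -0.0285
-1 0.09 191 y -0.021 0.019 z -0.0254 -0.0283
-1 0.11 191 y -0.022 0.018 z -0.025 -0.0277
-1 0.13 189 y -0.022 0.019 z -0.0246 -0.0275
-1 0.15 188 y -0.021 0.018 z -0.0244 -0.0273
-1 0.17 192 y -0.022 0.018 z -0.0244 -0.027
-1 0.19 123 y -0.021 0.016 z -0.0239 -0.0273
1 0.07 109 y -0.012 0.012 z -0.0263 -0.0298
1 0.09 48 y -0.01 0.01 z -0.0265 -0.0289
t 3.2 pos [0.4577 0.391  0.1321] zax [-0.002 -0.001 -1.   ] q [ 0.67  0.21  1.86  0.    1.07 -0.22] F [ 0.1 -0.  -2. ] w 0.268 g 98.1
shift cm [-16.83 -30.63  -6.74] twist -22.8
```

```bash
python3 - <<'E'
from h import *
plan([*(hw(-.127,-.012)),.14],HY)
E
```

```text
t 3.2 pos [0.4577 0.391  0.1321] zax [-0.002 -0.001 -1.   ] q [ 0.67  0.21  1.86  0.    1.07 -0.22] F [ 0.1 -0.  -2. ] w 0.268 g 98.1
shift cm [-16.14 -29.49  -0.74] twist -22.8
```

>>> step_arm(motion=[[0,-1.5,-2.8,-1,-2],[0,-3,-5.6,-1,-4],[0,-4.5,-8.4,-1,-6.5],[0,-6,-11.2,-1,-9],[0,-7.5,-14,-1,-11],[0,-9,-16.8,-1,-13.5],[0,-10.5,-19.6,-1,-15.5],[0,-12,-22.4,-1,-18],[0,-13.5,-25.2,-1,-20],[0,-15,-27.5,-1,-21.5],[0,-16.1,-29.5,-0.8,-22.8],[0,-16.1,-29.5,-0.8,-22.8],[0,-16.1,-29.5,-0.8,-22.8],[0,-16.1,-29.5,-0.8,-22.8]])

```text
time: 4.6
tool_pos: [0.396, 0.0618, 0.1408]
tcp_rot: [-0.45, -3.108, -0.0]
wrist_force: [-0.4, 1.0, -1.9]
width: 0.267
grip_force: 98.7
```

```bash
python3 - <<'E'
from h import *
s,T,p,P,q,d=brushfit("t2.png")
m=(q[...,0]<-.06)&(q[...,0]>-.2)&(abs(q[...,1])<.04)&(q[...,2]<-.01)&(q[...,2]>-.06)&(d>0)
w=(P[m][:,:2]-HC)@np.array([HX,HY]).T; print("head in housing frame",np.percentile(w,2,0).round(3),np.percentile(w,98,0).round(3),"top z",np.median(P[m][:,2]).round(4),"max",np.percentile(P[m][:,2],5).round(4))
f=np.polyfit(w[:,0],w[:,1],1); print("slope",f)
plan([*hw(-.127,-.010),.082],HY)
E
```

```text
head in housing frame [-0.063 -0.031] [0.063 0.009] top z 0.1658 max 0.1616
slope [ 0.00091916 -0.01168151]
t 4.65 pos [0.3961 0.062  0.141 ] zax [-0.001  0.    -1.   ] q [ 0.09 -0.2   2.25  0.    1.09 -1.19] F [-0.2  1.1 -2.4] w 0.27 g 98.7
shift cm [-0.01  0.05  5.9 ] twist 0.0
```

View pics/t2.png

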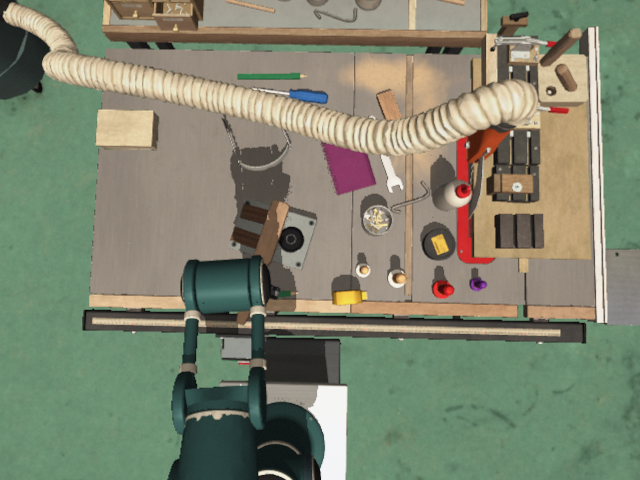

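The brush head is at about (265,230), between the offcuts at (245,218) and the cover at (291,239), and it lies parallel to the housing's x axis. Next I lower it and sweep along the housing's +y.

>>> step_arm(motion=[[0,0,0.1,2,0],[0,0,0.1,4,0],[0,0,0.1,5.9,0],[0,0,0.1,5.9,0],[0,0,1,5.9,0],[0,0,2,6.2,0],[0,0,3,6.7,0],[0,0,4,6.7,0],[0,0,5,6.7,0],[0,0,6,6.7,0],[0,0,7,6.7,0],[0,0,8,6.7,0],[0,0,9,6.7,0],[0,0,10,6.7,0],[0,0,11,6.7,0],[0,0,12,6.7,0],[0,0,13,6.7,0],[0,0,14,6.7,0],[0,0,14,6.7,0]])

```text
time: 6.55
tool_pos: [0.4367, 0.1969, 0.0745]
tcp_rot: [0.449, 3.109, 0.001]
wrist_force: [-0.9, -2.1, -2.3]
width: 0.271
grip_force: 98.8
```

```bash
python3 - <<'E'
from h import *
shot("side","s3.png"); shot("top","t3.png")
a=cv2.imread("pics/s3.png")[140:300,190:410]; b=cv2.imread("pics/t3.png")[140:300,130:350]
cv2.imwrite("pics/c3.png",cv2.resize(np.hstack([a,b]),None,fx=1.8,fy=1.8))
plan([*hw(-.127,.13),.074],HY)
E
```

```text
t 6.65 pos [0.4359 0.1958 0.0742] zax [-0. -0. -1.] q [ 0.37  0.05  2.17 -0.    0.93 -0.91] F [-0.4  0.3 -1.5] w 0.265 g 98.6
shift cm [0.   0.09 0.02] twist 0.0
```

View pics/c3.png

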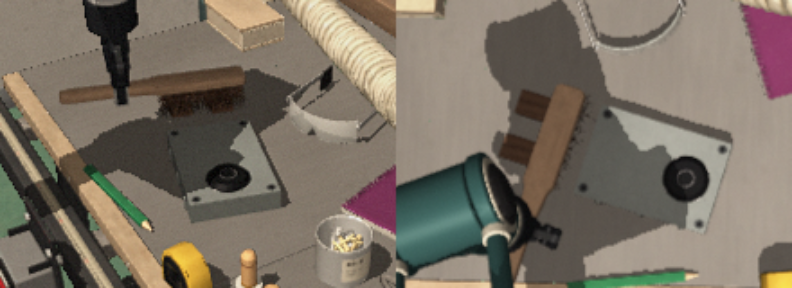

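The right half (top view) shows both offcuts off the housing at the brush's far side, at about (535,105) and (515,148) in the crop. The cover is still proud. I'll check their heights.

```bash
python3 - <<'E'
from h import *
im,d=shot("top");P=cloud("top",d);Z=P[...,2]
w=np.stack([(P[...,:2]-HC)@HX,(P[...,:2]-HC)@HY],-1)
m=(w[...,1]>.09)&(w[...,1]<.25)&(abs(w[...,0])<.08)&(Z>.008)&(Z<.08)&(d>0)
br=im.astype(int); dark=m&((br[...,0]-br[...,2]>25)|True)
for lo,hi in((.008,.05),(.05,.08),(.08,.12)):
    mm=(w[...,1]>.09)&(w[...,1]<.25)&(abs(w[...,0])<.08)&(Z>lo)&(Z<hi)&(d>0)
    n,l,st,c=cv2.connectedComponentsWithStats(mm.astype(np.uint8))
    for i in range(1,n):
        if st[i,4]>40:
            k=l==i; print(lo,"n",st[i,4],"px",c[i].round(),"h-frame min",np.percentile(w[k],2,0).round(3),"max",np.percentile(w[k],98,0).round(3),"z",np.percentile(Z[k],[5,50,95]).round(3))
E
```

```text
0.008 n 234 px [206. 199.] h-frame min [0.017 0.169] max [0.051 0.21 ] z [0.018 0.023 0.027]
0.008 n 101 px [237. 222.] h-frame min [-0.062  0.09 ] max [0.062 0.095] z [0.028 0.032 0.036]
0.008 n 226 px [197. 223.] h-frame min [-0.048  0.17 ] max [-0.015  0.209] z [0.019 0.023 0.026]
0.08 n 1103 px [217. 217.] h-frame min [-0.076  0.108] max [0.063 0.149] z [0.095 0.099 0.103]
```

>>> step_arm(motion=[[0,0,0,-2,0],[0,0,0,-4,0],[0,0,0,-6,0],[0,-0.5,3,-6.5,0],[0,-1,6,-6.5,0],[0,-1.5,9,-6.5,0],[0,-1.7,12,-6.5,0],[0,-1.7,15,-6.5,0],[0,-1.7,17,-6,0],[0,-1.7,17,-4,0],[0,-1.7,17,-2,0],[0,-1.7,17,0,0],[0,-1.7,17,1.5,0],[0,-1.7,17,2.5,0],[0,-1.7,17,3.2,0],[0,-1.7,17,3.5,0],[0,-1.7,17,3.8,0],[0,-1.7,17,3.9,0],[0,-1.7,17,3.9,0]])

```text
time: 8.6
tool_pos: [0.501, 0.3541, 0.0359]
tcp_rot: [0.45, 3.108, 0.001]
wrist_force: [0.2, -0.6, -1.1]
width: 0.269
grip_force: 98.7
```

```bash
python3 - <<'E'
from h import *
plan([*hw(-.11,.30),.0352],HY)
E
```

```text
t 8.6 pos [0.501  0.3541 0.0359] zax [ 0.001  0.001 -1.   ] q [ 0.57  0.34  1.9  -0.    0.9  -0.71] F [ 0.2 -0.6 -1.1] w 0.269 g 98.7
shift cm [0.05 0.07 0.07] twist 0.0
```

>>> step_arm(motion=[[0,0,0,0.1,0],[0,0,0,0.1,0],[5.5,0,0,0.1,0],[5.5,0,0,0.1,0],[5.5,0,0,0.1,0],[5.5,0,0,0.1,0],[5.5,0,0,-2,0],[5.5,0,0,-5,0],[5.5,0,0,-9,0],[5.5,0,0,-13,0],[5.5,0,0,-15,0],[5.5,0,0,-15,0],[5.5,0,0,-15,0]])

```text
time: 9.9
tool_pos: [0.5005, 0.3538, 0.1853]
tcp_rot: [0.451, 3.109, 0.001]
wrist_force: [0.1, 0.0, -1.5]
width: 0.647
grip_force: 0.0
```

```bash
python3 - <<'E'
from h import *
plan([.418,-.275,.16],[1,0])
E
```

```text
t 9.9 pos [0.5005 0.3538 0.1853] zax [ 0.  0. -1.] q [ 0.57  0.18  1.79 -0.    1.17 -0.71] F [ 0.1  0.  -1.5] w 0.647 g 0.0
shift cm [ -9.94 -62.63   2.51] twist 73.5
```

>>> step_arm(motion=[[5.5,-0.6,-4,0,5],[5.5,-1.2,-8,0,10],[5.5,-1.9,-12,0,15],[5.5,-2.5,-16,0,20],[5.5,-3.2,-20,0,25],[5.5,-3.8,-24,0,30],[5.5,-4.4,-28,0,35],[5.5,-5,-32,0,40],[5.5,-5.7,-36,0,45],[5.5,-6.3,-40,0,50],[5.5,-7,-44,0,55],[5.5,-7.6,-48,0,60],[5.5,-8.3,-52,0,65],[5.5,-8.9,-56,0,70],[5.5,-9.5,-60,1,73.5],[5.5,-9.9,-62.6,2,73.5],[5.5,-9.9,-62.6,2.5,73.5],[5.5,-9.9,-62.6,2.5,73.5],[5.5,-9.9,-62.6,2.5,73.5]])

```text
time: 11.8
tool_pos: [0.417, -0.2731, 0.1589]
tcp_rot: [-2.219, -2.22, 0.0]
wrist_force: [0.1, -0.8, -0.8]
width: 0.648
grip_force: 0.0
```

```bash
python3 - <<'E'
from h import *
plan([.418,-.275,.027],[1,0])
im,d=shot("top","t4.png")
P=cloud("top",d);Z=P[...,2]
# brush check + cover + offcuts
w=np.stack([(P[...,:2]-HC)@HX,(P[...,:2]-HC)@HY],-1)
def st(n,m): 
    m=m&(d>0); print(n,m.sum(),np.percentile(w[m],2,0).round(3),np.percentile(w[m],98,0).round(3),P[m].mean(0).round(4),np.percentile(Z[m],[5,95]).round(3))
st("brush",(w[...,1]>.26)&(w[...,1]<.34)&(w[...,0]>-.25)&(w[...,0]<.12)&(Z>.03)&(Z<.1))
st("offcuts",(w[...,1]>.1)&(w[...,1]<.25)&(abs(w[...,0])<.08)&(Z>.01)&(Z<.1))
st("cover",(w[...,1]<0)&(w[...,1]>-.09)&(abs(w[...,0])<.05)&(Z>.0365)&(Z<.05))
st("housing",(w[...,1]<.11)&(w[...,1]>-.11)&(abs(w[...,0])<.08)&(Z>.025)&(Z<.05))
k=im.max(-1); g=cv2.cvtColor(im,cv2.COLOR_RGB2GRAY)
roi=g[205:275,255:330]; n,l,s2,c=cv2.connectedComponentsWithStats((roi<55).astype(np.uint8))
for i in range(1,n):
    if s2[i,4]>100: u,v=c[i]+[255,205]; print("dark",s2[i],(u,v),onz("top",u,v,.040).round(4))
E
```

```text
t 11.8 pos [ 0.417  -0.2731  0.1589] zax [-0.002  0.002 -1.   ] q [-0.63 -0.01  2.05  0.    1.1  -0.63] F [ 0.1 -0.8 -0.8] w 0.648 g 0.0
shift cm [-0.21  0.13 13.19] twist 0.0
brush 1699 [-0.192  0.277] [0.078 0.317] [0.5659 0.3316 0.0606] [0.054 0.066]
offcuts 798 [-0.048  0.141] [0.05  0.209] [0.5714 0.2029 0.0225] [0.018 0.027]
cover 492 [-0.036 -0.08 ] [ 0.041 -0.017] [ 0.5077 -0.0104  0.0402] [0.037 0.045]
housing 3933 [-0.062 -0.092] [0.063 0.091] [0.5208 0.0357 0.0336] [0.029 0.041]
dark [ 23  22  26  25 514] (np.float64(290.5428015564202), np.float64(238.93385214007782)) [ 0.5084 -0.0111  0.04  ]
```

View pics/t4.png

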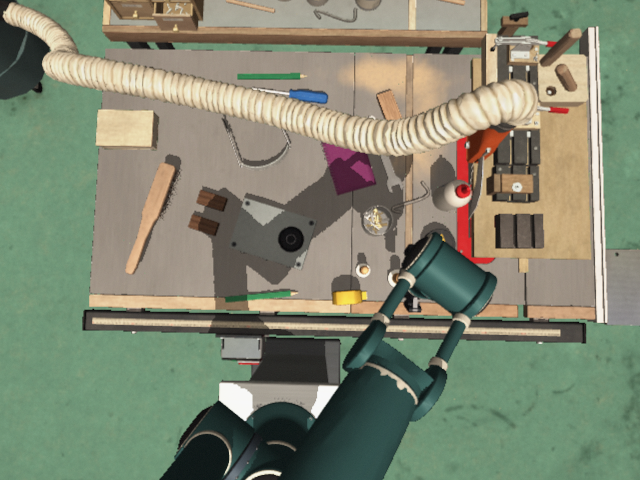

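The top view shows the brush standing at (152,215), the offcuts flat on the table at (208,195) and (203,222), and the cover proud at (290.5,239). The gripper is above the tool. Next I descend and grip it.

>>> step_arm(motion=[[5.5,-0.2,0.1,3,0],[5.5,-0.2,0.1,6,0],[5.5,-0.2,0.1,9,0],[5.5,-0.2,0.1,11,0],[5.5,-0.2,0.1,12.5,0],[5.5,-0.2,0.1,13.1,0],[5.5,-0.2,0.1,13.1,0],[5.5,-0.2,0.1,13.1,0],[0,-0.2,0.1,13.1,0],[0,-0.2,0.1,13.1,0],[0,-0.2,0.1,13.1,0],[0,-0.2,0.1,13.1,0],[0,-0.2,0.1,13.1,0],[0,-0.2,0.1,13.1,0]], force=80)

```text
time: 13.25
tool_pos: [0.4194, -0.2772, 0.0305]
tcp_rot: [2.22, 2.22, 0.0]
wrist_force: [-2.5, 0.8, 6.6]
width: 0.284
grip_force: 78.9
```

>>> step_arm(motion=[[0,0,0,-1,0],[0,0,0,-3,0],[0,0,0,-6,0],[0,0,0,-9,0],[0,0,0,-12,0],[0,0,0,-12,0],[0,0,0,-12,0]])

```text
time: 13.95
tool_pos: [0.4188, -0.2766, 0.1496]
tcp_rot: [2.221, 2.221, 0.0]
wrist_force: [-0.1, 0.5, -2.9]
width: 0.28
grip_force: 78.7
```

```bash
python3 - <<'E'
from h import *
plan([.508,-.0107,.10],[1,0])
im,d=shot("side","s5.png")
cv2.imwrite("pics/c5.png",cv2.resize(im[130:380,250:500],None,fx=2.2,fy=2.2)[:,:,::-1])
E
```

```text
t 13.95 pos [ 0.4188 -0.2766  0.1496] zax [ 0.001 -0.001 -1.   ] q [-0.63  0.    2.06  0.    1.08 -0.63] F [-0.1  0.5 -2.9] w 0.28 g 78.7
shift cm [26.59  8.92  4.95] twist 0.0
```

View pics/c5.png

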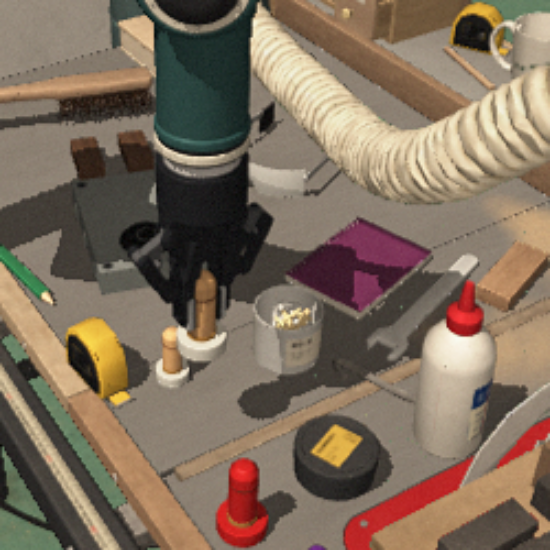

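The tool is held upright, with the foot at about (203,345) in the crop, and nothing else was disturbed. I'll check the foot's offset from the TCP in the side view.

```bash
python3 - <<'E'
from h import *
im5=cv2.imread("pics/s5.png")[:,:,::-1]; im0=np.load("side0.npz")["im"]
def foot(im,c,z,r=22):
    hsv=cv2.cvtColor(np.ascontiguousarray(im),cv2.COLOR_RGB2HSV); x0,y0=int(c[0])-r,int(c[1])-r
    R_=hsv[y0:y0+2*r,x0:x0+2*r]; m=((R_[...,1]<45)&(R_[...,2]>150)).astype(np.uint8)
    n,l,s,cc=cv2.connectedComponentsWithStats(m); i=1+np.argmax(s[1:,4]); v,u=np.nonzero(l==i)
    uc=(u.min()+u.max())/2+x0; vb=v.max()+y0+.5; print("foot box",s[i],"uc",uc,"vb",vb)
    return uc,vb
# front-bottom rim point + radius back along the ray's ground direction
for im,c,z in((im0,px("side",[.418,-.275,.008]),0.),(im5,px("side",[.4188,-.2755,.127]),.1191)):
    print(c); u,v=foot(im,c,z); p=onz("side",u,v,z); o=cam("side")[1]; g=p[:2]-o[:2]; g/=np.linalg.norm(g); print("centre",(p[:2]+.023*g).round(4))
K=onz("side",*[317,239],.04); print(px("side",[.508,-.0107,.04]))
E
```

```text
[339.55776025 324.03170795]
foot box [ 14  15  20  18 123] uc 340.5 vb 334.5
centre [ 0.4202 -0.2756]
[340.30858194 283.06451653]
foot box [ 13  17  22  16 149] uc 341.5 vb 293.5
centre [ 0.4217 -0.2758]
[316.12633917 235.86579598]
```

>>> step_arm(motion=[[0,3,1,0,0],[0,6,2,0,0],[0,9,3,0,0],[0,12,4,0,0],[0,15,5,0,0],[0,18,6,0,0],[0,21,7,0,0],[0,24,8,0,0],[0,26.6,8.9,0,0],[0,26.6,8.9,2,0],[0,26.6,8.9,4,0],[0,26.6,8.9,6,0],[0,26.6,8.9,6.5,0],[0,26.6,8.9,6.5,0],[0,26.6,8.9,6.5,0]])

```text
time: 15.5
tool_pos: [0.5076, -0.0106, 0.0841]
tcp_rot: [-2.221, -2.221, 0.001]
wrist_force: [-0.6, -0.1, -2.0]
width: 0.281
grip_force: 78.8
```

```bash
python3 - <<'E'
from h import *
plan([.508,-.0107,.0705],[1,0])
im,d=shot("side","s6.png")
print("foot base px expected",px("side",[.508,-.0107,.054]))
cv2.imwrite("pics/c6.png",cv2.resize(im[170:280,255:385],None,fx=4.5,fy=4.5)[:,:,::-1])
E
```

```text
t 15.5 pos [ 0.5076 -0.0106  0.0841] zax [-0.001  0.    -1.   ] q [-0.07  0.09  2.1   0.    0.95 -0.07] F [-0.6 -0.1 -2. ] w 0.281 g 78.8
shift cm [-0.01  0.04  1.36] twist -0.0
foot base px expected [315.99233822 231.47316477]
```

View pics/c6.png

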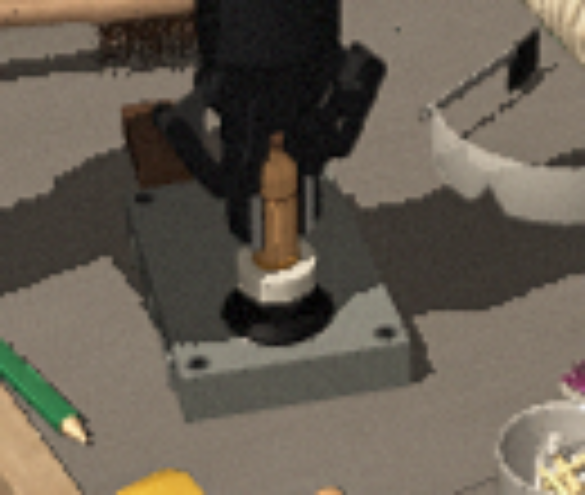

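The foot at (277,275) sits centred over the cover at (277,310). Next I press straight down slowly.

>>> step_arm(motion=[[0,0,0,0.5,0],[0,0,0,0.9,0],[0,0,0,1.1,0],[0,0,0,1.2,0],[0,0,0,1.3,0],[0,0,0,1.4,0],[0,0,0,1.5,0],[0,0,0,1.6,0],[0,0,0,1.7,0],[0,0,0,1.8,0],[0,0,0,1.9,0],[0,0,0,2,0],[0,0,0,2.1,0],[0,0,0,2.1,0],[0,0,0,2.1,0]])

```text
time: 17.05
tool_pos: [0.5073, -0.0105, 0.0627]
tcp_rot: [-2.221, -2.221, 0.001]
wrist_force: [-0.4, 0.0, -1.8]
width: 0.282
grip_force: 78.9
```

>>> step_arm(motion=[[0,0,0,0.1,0],[0,0,0,0.2,0],[0,0,0,0.2,0],[0,0,0,0.2,0]])

```text
time: 17.45
tool_pos: [0.5075, -0.0105, 0.0622]
tcp_rot: [-2.221, -2.221, 0.001]
wrist_force: [-4.6, 0.9, 7.8]
width: 0.284
grip_force: 80.1
```

>>> step_arm(motion=[[0,0,0,0.1,0],[0,0,0,0.3,0],[0,0,0,0.3,0]])

```text
time: 17.75
tool_pos: [0.5077, -0.0105, 0.0622]
tcp_rot: [-2.22, -2.221, 0.002]
wrist_force: [-13.1, -0.0, 28.5]
width: 0.279
grip_force: 82.4
```

>>> step_arm(motion=[[0,0,0,-0.5,0],[0,0,0,-2,0],[0,0,0,-5,0],[0,0,0,-8.5,0],[0,-5,-1.7,-8.5,0],[0,-9,-3,-8.5,0],[0,-13.5,-4.5,-8.5,0],[0,-18,-6,-8.5,0],[0,-22.5,-7.5,-8.5,0],[0,-26.6,-8.9,-8.5,0],[0,-26.6,-8.9,-8.5,0],[0,-26.6,-8.9,-8.5,0]])

```text
time: 18.95
tool_pos: [0.4181, -0.2772, 0.1427]
tcp_rot: [-2.224, -2.217, -0.001]
wrist_force: [0.7, 0.5, -2.9]
width: 0.286
grip_force: 79.1
```

```bash
python3 - <<'E'
from h import *
plan([.4194,-.2772,.0315],[1,0])
im,d=shot("top"); P=cloud("top",d);Z=P[...,2]
w=np.stack([(P[...,:2]-HC)@HX,(P[...,:2]-HC)@HY],-1)
rr=np.hypot(w[...,0],w[...,1]+.048)
c=(rr<.024)&(d>0); h=(rr>.037)&(abs(w[...,0])<.055)&(abs(w[...,1])<.085)&(d>0)
A=np.c_[w[c],np.ones(c.sum())]; f=np.linalg.lstsq(A,Z[c],rcond=None)[0]
print("cover z",np.median(Z[c]),"housing z",np.median(Z[h]),"cover slopes",f[:2])
E
```

```text
t 18.95 pos [ 0.4181 -0.2772  0.1427] zax [-0.     0.001 -1.   ] q [-0.64  0.01  2.06  0.    1.07 -0.63] F [ 0.7  0.5 -2.9] w 0.286 g 79.1
shift cm [-1.000e-02  1.300e-01  1.112e+01] twist -0.2
cover z 0.03322472271459731 housing z 0.032747902684282404 cover slopes [-0.02129111 -0.02186299]
```

>>> step_arm(motion=[[0,0,0.1,3,0],[0,0,0.1,6,0],[0,0,0.1,8.5,0],[0,0,0.1,10,0],[0,0,0.1,10.6,0],[0,0,0.1,10.9,0],[0,0,0.1,11.1,0],[0,0,0.1,11.2,0],[0,0,0.1,11.25,0],[0,0,0.1,11.25,0]])

```text
time: 20.0
tool_pos: [0.4202, -0.2769, 0.0314]
tcp_rot: [2.221, 2.221, 0.0]
wrist_force: [0.1, 0.3, -2.6]
width: 0.278
grip_force: 79.1
```

>>> step_arm(motion=[[5.5,0,0,0,0],[5.5,0,0,0,0],[5.5,0,0,0,0],[5.5,0,0,0,0],[5.5,0,0,-2,0],[5.5,0,0,-5,0],[5.5,0,0,-9,0],[5.5,0,0,-13,0],[5.5,0,0,-17,0],[5.5,0,0,-20,0],[5.5,-5,-3,-20,0],[5.5,-10,-6,-20,0],[5.5,-15,-6,-20,0],[5.5,-20,-6,-20,0],[5.5,-20,-6,-20,0]])

```text
time: 21.5
tool_pos: [0.3588, -0.4809, 0.2308]
tcp_rot: [2.224, 2.217, -0.002]
wrist_force: [0.2, -0.7, 0.4]
width: 0.641
grip_force: 0.0
```

```bash
python3 - <<'E'
from h import *
plan([.4194,-.2772,.0315],[1,0])
im,d=shot("side","s7.png")
a=im[130:400,180:480]; im2,_=shot("top"); b=im2[130:330,85:500]
cv2.imwrite("pics/c7.png",np.hstack([cv2.resize(a,(400,360)),cv2.resize(b,(400,193+167))])[:,:,::-1])
E
```

```text
t 21.5 pos [ 0.3588 -0.4809  0.2308] zax [ 0.    -0.002 -1.   ] q [-0.97  0.12  1.77 -0.    1.25 -0.97] F [ 0.2 -0.7  0.4] w 0.641 g 0.0
shift cm [20.44  6.   19.89] twist -0.2
```

View pics/c7.png

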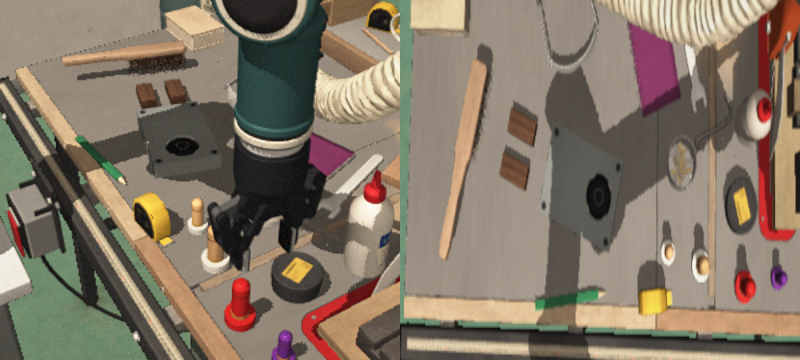

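The view shows the tool upright at (212,262) left and (700,265) right, the cover flush at (183,148) left, the offcuts clear of the housing, the brush standing, and the bystanders in place. I'm handing the job in.

```bash
python3 -c "
from workcell import bot
print(bot.finish_job())"
```

```text
the job is handed in; nothing more can be done
None
```

The job is handed in, with no verdict returned: both offcuts lie clear of the housing, the brush stands on its bristles, the cover measures flush with the housing, and the seating tool stands upright on the table.

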